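# Set a small engine to full choke and prime it

## Robot

A 6-joint arm with a two-finger parallel gripper is mounted at the origin on the work surface. World frame = base frame: x ahead of the robot, y to its left, z up, the work surface at z = 0. Lengths are in m, angles in rad, forces in N, time in s.
With the tool pointing down it reaches from about 0.375 to 0.9 m from the base axis. Payload 3.1 kg.
Tool frame: the origin (TCP) lies midway between the tips of the shut fingers; the grasp point (between the pads) lies 19 mm behind it; x points along the fingers, z is the direction in which the jaws open and shut, and the axes are right-handed (so a half turn about x gives the same grasp; the last joint's range is limited). The gripper opens to 85 mm and grips with 20 to 120 N. Pads are 22 mm wide; open, the fingers measure 114 mm over their backs; the gripper's body (76 mm by 85 mm) begins 54 mm behind the grasp point. The pads swing forward as they close: fully open they stand 13 mm farther back than shut.
Start: joints at [-1.421, 0.527, 1.433, -0, 1.181, -0.178], TCP at [0.201, -0.592, 0.193] pointing down, gripper open.
Joint ranges: [-3.08, 3.08], [-0.75, 2.2], [0.22, 2.44], [-1.43, 4.57], [0, 2.65], [-2.85, 2.85]. Speed limits (rad/s): [2.79, 2.79, 3.14, 3.14, 3.14, 3.14].

## Interface

Orientations are given as a unit quaternion [x, y, z, w].
In Python, from station import status, snapshot, camera_params, ticket gives the robot as it stands.
- The arm moves only by the tool arm_command, never from a script. Its argument "series" is a list that holds one entry, the list of rows, each a list of 4 numbers: the shift along the tool's x, y, z in mm, then the turn about the tool's x in rad. A call has 1 to 10 rows; each row shifts and turns the commanded pose from where the row before left it, along the tool's axes as they then stand; what a row does not reach is not made up. A row lasts 1/10 s, in which the tool goes at most 50 mm and 8.59 degrees, less where a joint would pass 70% of its speed; a pose out of reach is approached as far as the arm can. A call is refused whole if a number of a shift passes 50 or a number of a turn 0.15, either way. A call with a gripper value outside its range is refused whole. "jaw" is the opening in per cent of the stroke, from 0 (shut) to 100 (fully open), set as the call begins (left out, the last holds). The fingers move at their own pace and stop on an object; "force" is the grip in N (left out, the last holds). Time passes only in rows, so rows that do not move let the fingers close. It gives the time, the measured TCP pose, the force and the opening at its end, in the units of the state.
- status.sense(): the state, without advancing time (a new reading comes with each control period).
- snapshot(name): name is "scene" or "top" or "wrist"; returns the picture (384x512x3 uint8, red, green, blue); there is no depth.
- camera_params(name): a dict with "fovy" (degrees; the focal length in pixels is half the picture's height over the tangent of half this angle, whatever the lens; pixels are square), "cx", "cy" (the principal point, pixels), "extrinsics" (4x4, takes a point from camera to world coordinates); the wrist camera has in their place "mount" (4x4, takes a point from camera to tool coordinates, whose origin is the TCP and whose axes are the tool frame's). Camera axes: x right, y down, z forward; pixel columns grow to the right and rows downward; lengths in m; the calibration is good to about 2 mm. A picture is of the moment at which its call begins: read the wrist's pose just before it. camera_params takes no time and is no camera call.
- ticket.sign_off(): hands the job in, once; it reports no verdict.
The state is a dict: "t": time; "q": joint angles; "qd": joint speeds; "tau": joint torques, N m; "tcp_pos": TCP position; "tool_rot": TCP orientation; "force": force on the tool from outside, world axes, zero at the start; "ft_torque": the same for the moment, N m; "finger_gap": opening from 0.0 (shut) to 1.0 (fully open).
Only numpy, scipy, OpenCV 4.12 (cv2) and the standard library are available. Lean on these libraries where they do the work, as an engineer would, in place of code of your own. Each camera call takes 0.05 s, during which the arm holds its last target. There are 200 camera calls.

## Task

Get the small engine on the bench ready for a cold start: with the fingertips, push the red choke lever from the green run mark, on past the half-choke click at the yellow mark, to its stop at the red full-choke mark, and leave it there. Then press the yellow primer button all the way down and let it spring back up. Only push the lever, do not pinch its tab, and leave the black throttle lever and the loose tools and parts as they are.

Things in the scene. Friction and masses are not known exactly. Their poses are not given: they have to be found in the camera images.
- engine: Small engine on a steel skid, fixed to the bench; its place and yaw differ from start to start. Origin: centre of the skid's underside, on the bench top. Axes: z up; at yaw 0 x points away from the robot, y to its left. A flat grey control deck (200 x 370 mm in x, y, centred on the origin, top at z 140 mm) carries the choke lever, the throttle lever and the primer button. A red fuel tank (y 186 to 258 mm, top at z 188 mm with its cap) stands beside the deck on the +y side.
- choke (a joint): Angle of the choke lever about its vertical pivot (rad, growing counter-clockwise seen from above): 0 = run stop (green mark), 0.55 = half-choke click, the first detent (yellow mark), 1.1 = full-choke stop (red mark). A spring detent holds the lever at 0, 0.55 and 1.1; pushing it out of 0 or out of 0.55 takes about 5 N at the tab, and once past halfway between two of them (0.28, 0.83) it snaps on to the next. Starts near 0.
- choke_tab (a point): Centre of the upright red tab at the end of the choke lever, 65 mm from the pivot. The tab is 22 mm long along the lever, 14 mm wide across it and 32 mm tall (its clockwise half, the side to push on, is choke_c2, the other half choke_c3): it stands on the 6 mm thick steel lever arm, its foot 18 mm and its top 50 mm above the grey deck, this point 34 mm above the deck. The choke and throttle levers sit side by side on the deck, 150 mm apart, and swap places between starts.
- choke_pivot (a point): Vertical pivot axis of the choke lever, on top of its 10 mm thick light base plate (130 x 115 mm), 45 mm from the plate's centre on the robot's side; 24 mm lower than the tab's centre. Its x axis points from the pivot to the yellow half-choke mark; the lever points 0.55 rad to the right (clockwise) of it at joint value 0, and 0.55 rad to the left at 1.1.
- throttle_knob (a point): Centre of the black round throttle knob (18 mm across, 32 mm tall, on a lever like the choke's, 34 mm above the deck): not to be moved. It starts anywhere on its arc, 65 mm from its pivot, up to 0.5 rad to either side, held by friction only.
- primer (a joint): Travel of the yellow primer button: 0 = up, 0.008 m = fully down (about 5 N); it springs back.
- primer_top (a point): Centre of the top face of the yellow primer button (30 mm across, in a black housing) on the deck, near the fuel tank; pressed straight down.
- socket: Loose steel socket, 28 mm across, 42 mm tall, standing near the deck's robot-side edge. Origin: centre of its underside. Bystander.
- spark_plug: Loose white spark plug, 22 mm across, 56 mm tall, standing near the deck's far edge. Origin: centre of its underside. Bystander.
- spanner_a: Loose 200 mm spanner flat on the bench to the robot's right. Bystander.
- spanner_b: Loose 160 mm spanner flat on the bench to the robot's left. Bystander.
- screwdriver: Loose 200 mm red-handled screwdriver on the bench to the robot's right. Bystander.
- spray_can: Loose blue and yellow spray can, 66 mm across, 190 mm tall, on the bench to the right. Bystander.
- jar: Loose glass jar with yellow lid, 64 mm across, 85 mm tall, on the bench to the left. Bystander.
- drill: Loose red and black cordless drill standing on its battery, about 200 mm tall, on the bench to the left. Bystander.

How it is judged:
On the way, in this order (a step that is already met when the one before it is completed fails the run):
1. the choke lever is past the half-choke click and home at the full-choke stop (value of joint choke above 1.02 rad), for 0.2 s.
2. with the choke still full, the primer button is pressed right down (value of joint choke above 1.02 rad and value of joint primer above 0.006 m), for 0.05 s.
At the end, for the whole second after the job is handed in: The choke lever rests at its full-choke stop (joint above 1.02 of 1.1 rad), the primer button has been pressed down at least 6 of its 8 mm after that and is up again (within 2 mm), the throttle knob is within 10 mm of where it began and every loose thing within 25 mm (value of joint choke above 1.02 rad and velocity of joint choke between -0.05 and 0.05 rad/s and value of joint primer below 0.002 m and distance of throttle_knob from where it was at the start of the episode below 0.01 m and distance of each of socket, spark_plug, spanner_a, spanner_b, screwdriver, spray_can, jar, drill from where it was at the start of the episode below 0.025 m); the robot touches nothing.
It fails at once if the primer is pressed (more than 4 mm) before the choke is at full (value of joint primer above 0.004 m and value of joint choke below 0.98 rad).
It fails at once if the tab of the choke lever is pinched: fingers press on both of its halves at once (more than 1.5 N each) (contact force between each of choke_c2, choke_c3 and the fingers above 1.5 N).
It fails at once if the throttle knob is moved by more than 10 mm (distance of throttle_knob from where it was at the start of the episode above 0.01 m).
It fails at once if a loose thing is knocked over, lifted or shifted by more than 25 mm (distance of any of socket, spark_plug, spanner_a, spanner_b, screwdriver, spray_can, jar, drill from where it was at the start of the episode above 0.025 m or angle between any of socket, spark_plug, spray_can, jar, drill's own z axis and vertical above 0.5 rad).
It also fails if it takes over 45 s, if anything falls off the work surface, if the arm or the gripper's body presses on something with over 40 N, if the wrist force passes 120 N, or if a joint passes its speed limit or range.

## Working session

There is one attempt and no reset: what is moved stays moved. The work goes in short steps, Python scripts to look and compute and a tool call to move; the robot and the scene stay as the last step left them, time stands still between calls to the robot, and variables do not carry over. Pictures are saved under pics/ and viewed, about 8 in all and at most 12, crops included, and the job is handed in when it is done.

Besides the shell and the picture viewer there is one more tool, called after ">>>" as a command line: name --argument value ..., lists and objects as JSON in quotes. arm_command: Moves the arm, as the interface text tells. Its arguments: {"type":"object","properties":{"series":{"type":"array"},"jaw":{"type":"number"},"force":{"type":"number"}},"required":["series"]}

```bash
mkdir -p pics
cat > h.py <<'E'
import numpy as np, cv2
from station import status, snapshot, camera_params, ticket
from scipy.spatial.transform import Rotation as R
def cam(n):
    p=camera_params(n); f=192/np.tan(np.radians(p["fovy"])/2)
    if "extrinsics" in p: T=np.array(p["extrinsics"])
    else:
        s=status.sense(); W=np.eye(4); W[:3,:3]=R.from_quat(s["tool_rot"]).as_matrix(); W[:3,3]=s["tcp_pos"]; T=W@np.array(p["mount"])
    return f,p["cx"],p["cy"],T
def at_z(c,u,v,z):
    f,cx,cy,T=c; d=T[:3,:3]@np.array([(u-cx)/f,(v-cy)/f,1]); o=T[:3,3]
    return o+d*(z-o[2])/d[2]
def proj(c,P):
    f,cx,cy,T=c; q=T[:3,:3].T@(np.array(P)-T[:3,3]); return np.array([cx+f*q[0]/q[2],cy+f*q[1]/q[2]])
def save(im,name,crop=None,s=1):
    if crop: im=im[crop[1]:crop[3],crop[0]:crop[2]]
    cv2.imwrite("pics/"+name,cv2.resize(im[:,:,::-1],None,fx=s,fy=s,interpolation=cv2.INTER_CUBIC))
E
python3 - <<'E'
from h import *
s=status.sense(); print(s)
save(snapshot("top"),"top.png",s=1.5); save(snapshot("scene"),"scene.png",s=1.5)
for n in("top","scene"): print(cam(n))
print(camera_params("wrist"))
E
```

```text
{'t': 0.0, 'q': array([-1.42150002e+00,  5.28418972e-01,  1.43392984e+00,  7.32602209e-06,
        1.18138366e+00, -1.78498821e-01]), 'qd': array([ 0.00146617,  0.0014013 ,  0.00082982, -0.00119858, -0.00119357,
       -0.00080712]), 'tau': array([ 6.81335973e-05, -4.42350197e+01, -1.78022683e+01, -1.94400509e-04,
        8.43798858e-03,  1.15136163e-05]), 'tcp_pos': array([ 0.20113176, -0.59090179,  0.19165394]), 'tool_rot': array([ 0.41226198,  0.57540627, -0.41117322,  0.57435553]), 'force': array([ 0.88093296,  0.35061972, -0.36030688]), 'ft_torque': array([ 0.01172803,  0.0213076 , -0.05320259]), 'finger_gap': 0.9988972441299596}
(np.float64(452.51649996751485), 248.62245991411362, 198.93209321058595, array([[ 2.70175229e-02, -9.85558742e-01,  1.67164645e-01,
         2.96103639e-01],
       [-9.99616819e-01, -2.76440655e-02, -1.42183270e-03,
        -1.06190239e-02],
       [ 6.02241005e-03, -1.67062177e-01, -9.85927969e-01,
         1.62164350e+00],
       [ 0.00000000e+00,  0.00000000e+00,  0.00000000e+00,
         1.00000000e+00]]))
(np.float64(462.59561751913424), 260.7277604529572, 191.50182576845367, array([[ 8.77887674e-01,  2.63392119e-01, -3.99922272e-01,
         1.19949017e+00],
       [ 4.78865334e-01, -4.84794120e-01,  7.31889782e-01,
        -1.21938574e+00],
       [-1.10596495e-03, -8.34025931e-01, -5.51724137e-01,
         1.04038485e+00],
       [ 0.00000000e+00,  0.00000000e+00,  0.00000000e+00,
         1.00000000e+00]]))
{'fovy': 65.00090358136796, 'cx': 252.30401460133226, 'cy': 195.18706474682776, 'mount': array([[-5.38389245e-04, -3.25982275e-01,  9.45375728e-01,
        -1.80396444e-01],
       [ 7.13458873e-04, -9.45375749e-01, -3.25981876e-01,
         8.26645172e-02],
       [ 9.99999601e-01,  4.98981565e-04,  7.41555082e-04,
         8.93250696e-04],
       [ 0.00000000e+00,  0.00000000e+00,  0.00000000e+00,
         1.00000000e+00]])}
```

View pics/top.png

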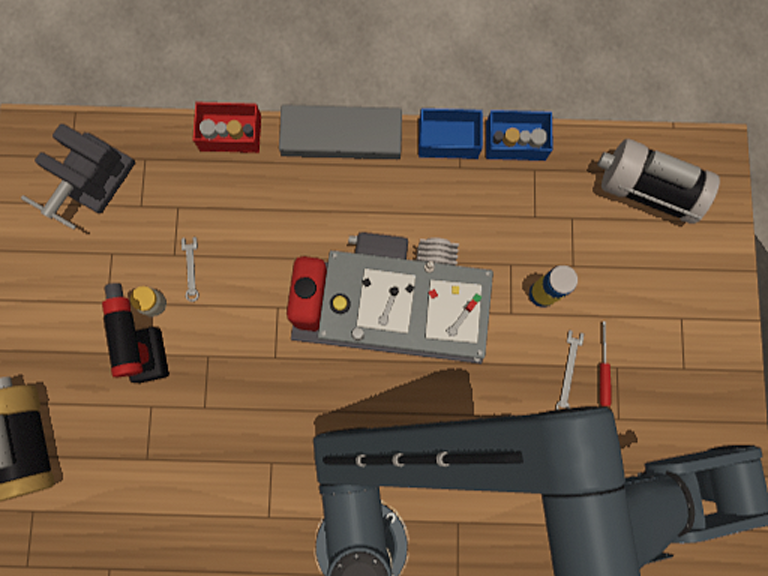

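View pics/scene.png

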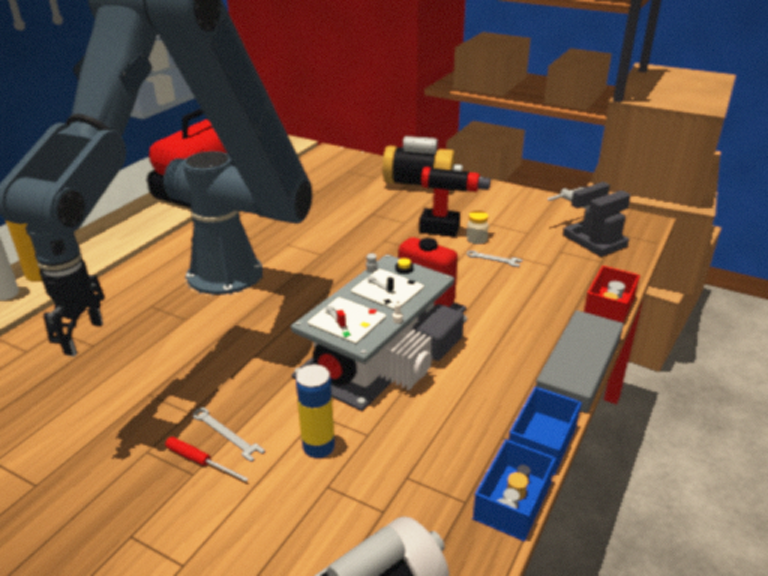

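The top view shows the choke on the right (tab about 470,307 in the 1.5x picture), the throttle on the left (394,291) and the primer at (340,303). The socket is at about (358,333) and the plug at about (430,266). I'll enlarge the deck next.

Run:
```python
from h import *
save(snapshot("top"),"topc.png",(185,150,340,250),5)
```

```text
(no output)
```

View pics/topc.png

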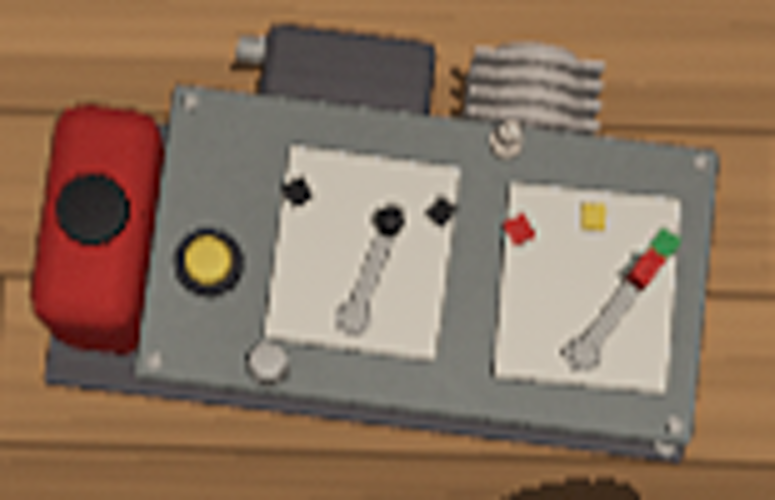

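Run:
```python
from h import *
c=cam("top")
w=lambda u,v,z: at_z(c,185+u/5-.4,150+v/5-.4,z)
C=np.array([w(u,v,.14) for u,v in[(175,87),(718,150),(690,440),(138,378)]]); o=C.mean(0)
yv=(C[0]-C[1]+C[3]-C[2]); yaw=np.arctan2(-yv[0],yv[1]); print(o,yaw,np.linalg.norm(C[0]-C[1]),np.linalg.norm(C[1]-C[2]))
def loc(p): d=(p-o)[:2]; return np.array([np.cos(yaw)*d[0]+np.sin(yaw)*d[1],-np.sin(yaw)*d[0]+np.cos(yaw)*d[1]])
for n,u,v,z in[("tab",649,268,.19),("pivot",582,350,.16),("yel",593,215,.15),("grn",665,242,.15),("red",519,229,.15),("knob",389,220,.19),("tpiv",353,316,.16),("primer",208,260,.155),("socket",268,360,.182),("plug",506,135,.196),("can",0,0,.19)]:
    p=w(u,v,z); print(n,p.round(4),loc(p).round(4))
```

```text
[ 0.53896318 -0.0859262   0.14      ] -0.08726466737269724 0.36651181440525177 0.19568686517854175
tab [ 0.5309 -0.2239  0.19  ] [ 0.004  -0.1382]
pivot [ 0.4805 -0.1849  0.16  ] [-0.0496 -0.1037]
yel [ 0.5719 -0.1927  0.15  ] [ 0.0421 -0.1035]
grn [ 0.5551 -0.2404  0.15  ] [ 0.0296 -0.1525]
red [ 0.5611 -0.1438  0.15  ] [ 0.0271 -0.0557]
knob [ 0.5575 -0.0565  0.19  ] [0.0159 0.0309]
tpiv [ 0.4987 -0.0354  0.16  ] [-0.0445  0.0468]
primer [0.5338 0.0606 0.155 ] [-0.0179  0.1455]
socket [0.4657 0.0186 0.182 ] [-0.0821  0.0978]
plug [ 0.6142 -0.1305  0.196 ] [ 0.0788 -0.0379]
can [0.6964 0.2008 0.19  ] [0.1318 0.2993]
```

```bash
cat >> h.py <<'E'
O=np.array([.539,-.0859]); YAW=-.0873
def world(l,z):
    c,s=np.cos(YAW),np.sin(YAW); return np.array([O[0]+c*l[0]-s*l[1],O[1]+s*l[0]+c*l[1],z])
def zang(Rm): return np.arctan2(Rm[1,2],Rm[0,2])
def plan(p,Rm,way,step=30):
    """way: list of (pos, angle of tool z in the world, nmin)"""
    rows=[]
    for pos,a,nmin in way:
        da=(a-zang(Rm)+np.pi)%(2*np.pi)-np.pi
        n=max(nmin,int(np.ceil(np.linalg.norm(pos-p)*1000/step)),int(np.ceil(abs(da)/.14)))
        p0=p.copy()
        for i in range(n):
            sh=np.round(Rm.T@(p0+(pos-p0)*(i+1)/n-p)*1000,1)
            da=(a-zang(Rm)+np.pi)%(2*np.pi)-np.pi
            t=round(-da/(n-i),3)
            p=p+Rm@sh/1000; Rm=Rm@R.from_rotvec([t,0,0]).as_matrix(); rows.append([*map(float,sh),float(t)])
    for i in range(0,len(rows),10): print(rows[i:i+10])
    return p,Rm
def now():
    s=status.sense(); return np.array(s["tcp_pos"]),R.from_quat(s["tool_rot"]).as_matrix()
E
python3 - <<'E'
from h import *
p,Rm=now(); print(Rm.round(3),zang(Rm))
st=world((-.005,-.160),.30); print(st)
for k in (0,np.pi):
  plan(np.array([.201,-.592,.193]),Rm,[(np.array([.201,-.592,.30]),zang(Rm),1),(st,-.637+k,1)])
E
```

```text
[[-0.     0.947  0.322]
 [ 0.002  0.322 -0.947]
 [-1.     0.    -0.002]] -1.2429302492074217
[ 0.52006878 -0.24485474  0.3       ]
[[-26.7, 0.0, -0.0, -0.0], [-26.8, 0.0, -0.1, -0.0], [-26.7, 0.0, -0.0, -0.0], [-26.8, 0.0, -0.1, -0.0], [0.0, 25.9, -14.1, -0.038], [0.1, 26.4, -13.1, -0.038], [-0.0, 26.8, -12.2, -0.038], [0.0, 27.3, -11.0, -0.038], [0.1, 27.7, -10.1, -0.038], [-0.0, 28.1, -9.0, -0.038]]
[[0.0, 28.4, -7.9, -0.038], [0.1, 28.7, -6.8, -0.038], [-0.0, 28.9, -5.7, -0.038], [0.0, 29.1, -4.6, -0.038], [0.1, 29.2, -3.6, -0.038], [-0.0, 29.4, -2.4, -0.038], [0.0, 29.4, -1.2, -0.037], [0.0, 29.5, -0.2, -0.038], [0.1, 29.5, 0.9, -0.037], [0.0, 29.4, 2.0, -0.038]]
[[-26.7, 0.0, -0.0, -0.0], [-26.8, 0.0, -0.1, -0.0], [-26.7, 0.0, -0.0, -0.0], [-26.8, 0.0, -0.1, -0.0], [0.0, 21.8, -11.9, 0.133], [0.1, 20.0, -14.7, 0.133], [-0.0, 17.9, -17.2, 0.134], [0.0, 15.4, -19.4, 0.133], [0.0, 12.8, -21.3, 0.134], [0.1, 9.7, -22.8, 0.133]]
[[-0.0, 6.7, -23.9, 0.134], [0.0, 3.4, -24.6, 0.133], [0.0, 0.1, -24.8, 0.134], [0.1, -3.2, -24.6, 0.133], [-0.0, -6.5, -24.0, 0.134], [0.0, -9.6, -22.9, 0.133], [0.0, -12.5, -21.4, 0.134], [0.1, -15.3, -19.5, 0.133], [0.0, -17.8, -17.4, 0.134], [0.0, -19.9, -14.8, 0.133]]
[[0.1, -21.7, -12.1, 0.134], [-0.0, -23.1, -9.0, 0.133], [0.0, -24.1, -5.9, 0.134]]
```

>>> arm_command --series '[[[-27, 0, 0, 0], [-27, 0, 0, 0], [-27, 0, 0, 0], [-26, 0, 0, 0], [0, 26, -14, -0.038], [0, 26.5, -13, -0.038], [0, 27, -12, -0.038], [0, 27.5, -11, -0.038], [0, 28, -10, -0.038], [0, 28, -9, -0.038]]]' --jaw 0

```text
t: 1.15
tcp_pos: [0.3224, -0.4604, 0.2993]
tool_rot: [0.343, 0.618, -0.343, 0.618]
force: [0.3, -0.5, 0.4]
finger_gap: -0.002
```

>>> arm_command --series '[[[0, 28.5, -8, -0.038], [0, 28.5, -7, -0.038], [0, 29, -6, -0.038], [0, 29, -4.5, -0.038], [0, 29, -3.5, -0.038], [0, 29.5, -2.5, -0.038], [0, 29.5, -1, -0.037], [0, 29.5, 0, -0.038], [0, 29.5, 1, -0.037], [0, 29, 2, -0.038]]]'

```text
t: 2.15
tcp_pos: [0.5215, -0.2438, 0.2993]
tool_rot: [0.221, 0.672, -0.221, 0.671]
force: [0.4, -0.5, -0.8]
finger_gap: 0.0
```

Run:
```python
from h import *
c=cam("wrist"); p,Rm=now(); print(p,zang(Rm),status.sense()["finger_gap"],c)
save(snapshot("wrist"),"w1.png",s=1.5)
for n,l,z in[("tab",(.0084,-.1376),.19),("piv",(-.047,-.1036),.16)]: print(n,proj(c,world(l,z))*1.5)
```

```text
[ 0.5215377  -0.24377331  0.29925936] -0.635360446009639 0.0003873738704902433 (np.float64(301.3743866283155), 252.30401460133226, 195.18706474682776, array([[ 8.05280831e-01, -5.60326369e-01, -1.93796654e-01,
         5.70512891e-01],
       [-5.92893379e-01, -7.61307975e-01, -2.62464490e-01,
        -1.77497181e-01],
       [-4.73163777e-04,  3.26258376e-01, -9.45280513e-01,
         4.79652623e-01],
       [ 0.00000000e+00,  0.00000000e+00,  0.00000000e+00,
         1.00000000e+00]]))
tab [377.27638367 231.58335098]
piv [285.87843823 222.91825812]
```

View pics/w1.png

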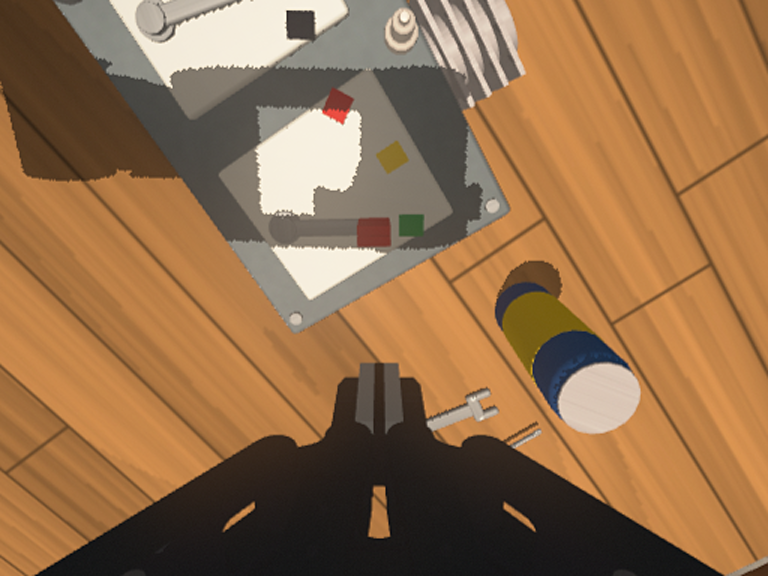

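Tab top at (374,231) and pivot at (285,229) match the predicted (377,232) and (286,223) to 2–3 mm. Next is the descent, then the arc.

```bash
cat >> h.py <<'E'
PIV=np.array([-.047,-.1036])
def arc(th,off,r=.064):
    a=th-.55; l=PIV+r*np.array([np.cos(a),np.sin(a)])-off*np.array([-np.sin(a),np.cos(a)])
    return world(l,.166), a+YAW
E
python3 - <<'E'
from h import *
p,Rm=now(); s=arc(0,.028); d=Rm.T@(s[0]-p)*1000; print(d, s[1]-zang(Rm))
W=[]
q,a=s; W.append((q,a,8))
p,Rm=plan(p,Rm,W,20); print()
W=[(*arc(0,.018),3)]+[(*arc(t,.017),2) for t in np.linspace(.1,1.0,10)]
plan(p,Rm,W,20)
E
```

```text
[133.25065609  -8.64358086  -2.02234998] -0.006027284051239867
[[16.7, -1.1, -0.3, 0.001], [16.6, -1.1, -0.2, 0.001], [16.7, -1.0, -0.3, 0.001], [16.6, -1.1, -0.2, 0.001], [16.7, -1.1, -0.3, 0.001], [16.6, -1.1, -0.2, 0.0], [16.7, -1.1, -0.2, 0.001], [16.7, -1.1, -0.3, 0.0]]

[[-0.0, 3.3, 0.0, 0.0], [-0.0, 3.4, 0.0, 0.0], [-0.0, 3.3, 0.0, 0.0], [0.0, 3.8, 0.7, -0.05], [0.0, 3.7, 0.9, -0.05], [0.0, 3.2, 0.7, -0.05], [0.1, 3.2, 0.8, -0.05], [-0.0, 3.2, 0.7, -0.05], [-0.0, 3.3, 0.9, -0.05], [0.0, 3.2, 0.7, -0.05]]
[[0.0, 3.2, 0.8, -0.05], [0.0, 3.2, 0.7, -0.05], [0.0, 3.2, 0.8, -0.05], [0.0, 3.3, 0.7, -0.05], [0.1, 3.2, 0.9, -0.05], [-0.0, 3.2, 0.7, -0.05], [-0.0, 3.2, 0.8, -0.05], [0.0, 3.2, 0.7, -0.05], [0.0, 3.2, 0.8, -0.05], [0.0, 3.3, 0.7, -0.05]]
[[0.0, 3.2, 0.9, -0.05], [0.0, 3.2, 0.7, -0.05], [0.1, 3.2, 0.8, -0.05]]
```

>>> arm_command --series '[[[16.5, -1, 0, 0], [16.5, -1, -0.5, 0], [16.5, -1, 0, 0], [17, -1, -0.5, 0], [17, -1, 0, 0], [17, -1, -0.5, 0], [17, -1, 0, 0], [16, -1, -0.5, 0], [0, 0, 0, 0]]]'

```text
t: 3.1
tcp_pos: [0.5127, -0.2491, 0.1637]
tool_rot: [0.222, 0.674, -0.221, 0.669]
force: [0.2, -1.0, 0.3]
finger_gap: 0.002
```

>>> arm_command --series '[[[0, 3.3, 0, 0], [0, 3.3, 0, 0], [0, 3.4, 0, 0], [0, 3.8, 0.8, -0.05], [0, 3.7, 0.8, -0.05], [0, 3.2, 0.8, -0.05], [0, 3.2, 0.8, -0.05], [0, 3.2, 0.8, -0.05]]]'

```text
t: 3.9
tcp_pos: [0.5336, -0.2294, 0.167]
tool_rot: [0.135, 0.694, -0.135, 0.695]
force: [-0.3, 0.5, 1.2]
finger_gap: 0.001
```

Run:
```python
from h import *
c=cam("wrist"); p,Rm=now(); print(p,zang(Rm))
save(snapshot("wrist"),"w2.png",s=1.5); s=status.sense(); print(s["force"])
```

```text
[ 0.53357213 -0.22943208  0.16696259] -0.3845051659515824
[-0.53828809  0.46120984  0.05495152]
```

View pics/w2.png

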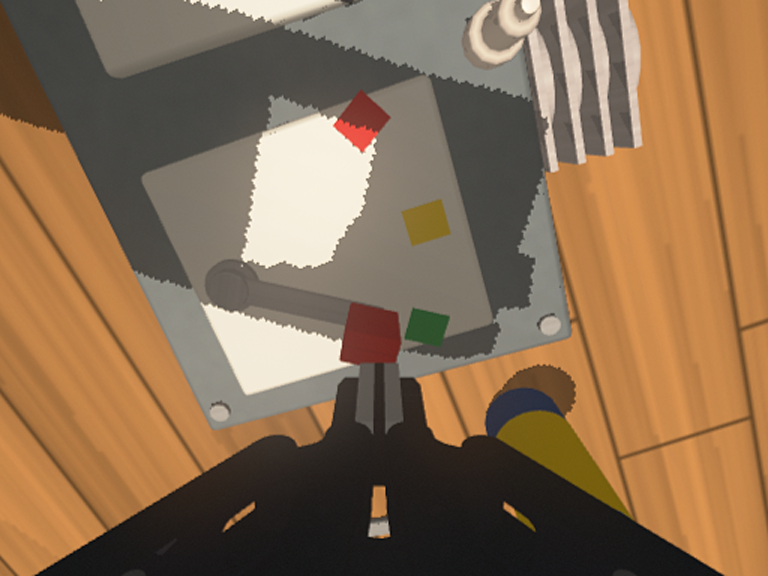

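The lever still sits at the green mark, with the tab at (371,333) and the fingertips just behind it at (379,365). The tips lie lower in the picture than the model says, so I'll check that before pushing on.

Run:
```python
from h import *
c=cam("wrist")
for n,l,z,o in[("grn",(.0296,-.1525),.15,(427,327)),("yel",(.0421,-.1035),.15,(427,222)),("red",(.0271,-.0557),.15,(362,121)),("piv",PIV,.16,(231,285)),("tabtop",(.0084,-.1376),.19,(371,333))]:
    q=np.array(o)/1.5; d=at_z(c,q[0],q[1],z)-world(l,z); print(n,proj(c,world(l,z))*1.5,o,(d*1000).round(1))
f,cx,cy,_=c; M=np.array(camera_params("wrist")["mount"])
for x in(0,-.02,-.04):
  for y in(-.011,0,.011):
    print(x,y,(proj((f,cx,cy,M),[x,y,0])*1.5).round())
```

```text
grn [429.80728021 326.48295167] (427, 327) [-1.3  0.2  0. ]
yel [428.87201933 220.20458265] (427, 222) [-1.  -0.4  0. ]
red [363.3076851  118.99444666] (362, 121) [-0.8 -0.5  0. ]
piv [233.39570552 283.86932599] (231, 285) [-1.2 -0.1  0. ]
tabtop [377.98283634 348.41366351] (371, 333) [-0.  7.  0.]
0 -0.011 [379. 359.]
0 0 [379. 336.]
0 0.011 [379. 313.]
-0.02 -0.011 [379. 382.]
-0.02 0 [379. 358.]
-0.02 0.011 [379. 332.]
-0.04 -0.011 [380. 411.]
-0.04 0 [380. 384.]
-0.04 0.011 [380. 356.]
```

Run:
```python
from h import *
c=cam("scene"); p,Rm=now(); 
u=proj(c,p); print(u)
x0,y0=int(u[0])-50,int(u[1])-45
im=snapshot("scene"); save(im,"s2.png",(x0,y0,x0+100,y0+75),8)
f=lambda P:((proj(c,P)-[x0,y0]+.5)*8).round()
print("tcp",f(p),"tcp-20mm",f(p-Rm[:,0]*.02),"y+11",f(p+Rm[:,1]*.011),"y-11",f(p-Rm[:,1]*.011),"tabtop0",f(world((.0084,-.1376),.19)))
```

```text
[226.45369534 214.43396016]
tcp [408. 367.] tcp-20mm [405. 327.] y+11 [430. 357.] y-11 [385. 378.] tabtop0 [416. 315.]
```

View pics/s2.png

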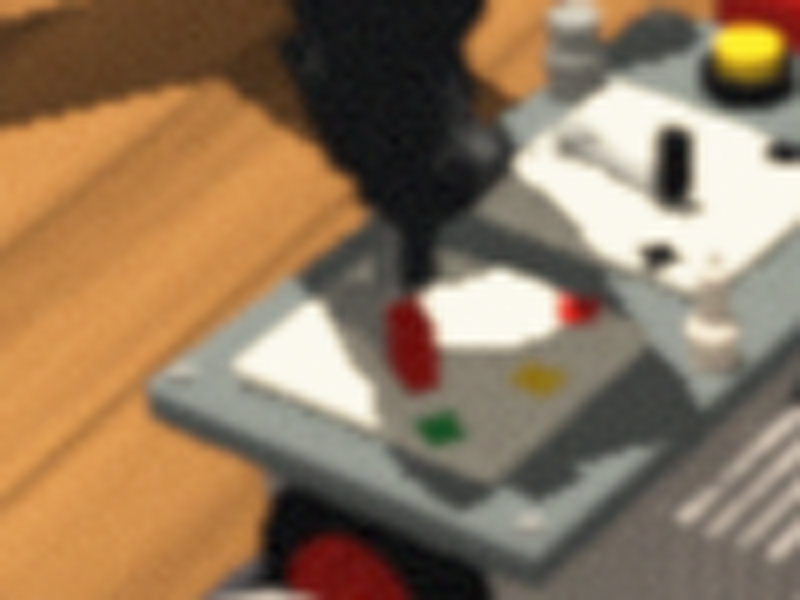

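>>> arm_command --series '[[[0, 3.2, 0.8, -0.05], [0, 3.2, 0.8, -0.05], [0, 3.2, 0.8, -0.05]]]'

```text
t: 4.3
tcp_pos: [0.5387, -0.2214, 0.1667]
tool_rot: [0.083, 0.702, -0.083, 0.703]
force: [0.6, 0.1, 0.5]
finger_gap: 0.002
```

Run:
```python
from h import *
c=cam("wrist"); p,Rm=now(); print(p,zang(Rm))
save(snapshot("wrist"),"w3.png",(120,120,340,300),3.5); s=status.sense(); print(s["force"])
f=lambda P:((proj(c,P)-[120,120]+.5)*3.5).round()
print("yel",f(world((.0421,-.1035),.15)),"piv",f(world(PIV,.16)))
for t in(0,.1,.2,.3,.4,.55):
  a=t-.55; print(t,"tab foot far edge/centre top",f(world(PIV+.065*np.array([np.cos(a),np.sin(a)]),.19)),f(world(PIV+.05*np.array([np.cos(a),np.sin(a)]),.158)))
```

```text
[ 0.53866207 -0.22136928  0.16665775] -0.23602576720855978
[0.24255118 0.63900097 0.08849281]
yel [602. 160.] piv [133. 243.]
0 tab foot far edge/centre top [453. 442.] [383. 335.]
0.1 tab foot far edge/centre top [466. 409.] [392. 313.]
0.2 tab foot far edge/centre top [476. 375.] [397. 289.]
0.3 tab foot far edge/centre top [482. 338.] [401. 265.]
0.4 tab foot far edge/centre top [485. 301.] [402. 240.]
0.55 tab foot far edge/centre top [481. 243.] [398. 201.]
```

View pics/w3.png

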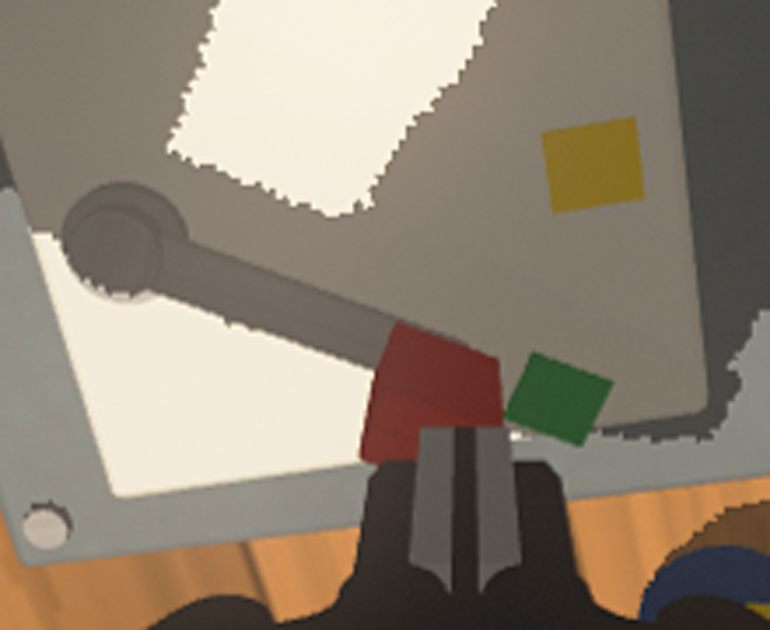

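The lever has not moved. The fingertips are drawn over the tab, so they passed above it. Both cameras put the real tips about 25–35 mm behind the reported TCP. I'll back out, then feel downward behind the tab.

Run:
```python
from h import *
p,Rm=now(); plan(p,Rm,[(arc(0,.030)[0]*[1,1,0]+[0,0,p[2]],arc(0,0)[1],8)],20)
```

```text
[[-0.0, -3.8, -1.9, 0.05], [-0.0, -4.0, -1.7, 0.05], [-0.0, -4.0, -1.6, 0.05], [-0.0, -4.1, -1.3, 0.051], [-0.0, -4.1, -1.1, 0.05], [-0.0, -4.2, -0.9, 0.051], [-0.0, -4.3, -0.7, 0.05], [-0.0, -4.2, -0.5, 0.051]]
```

>>> arm_command --series '[[[0, -3.8, -1.9, 0.05], [0, -4, -1.7, 0.05], [0, -4, -1.6, 0.05], [0, -4, -1.3, 0.05], [0, -4, -1.1, 0.05], [0, -4.2, -0.9, 0.05], [0, -4.3, -0.7, 0.05], [0, -4.3, -0.5, 0.05], [0, 0, 0, 0]]]'

```text
t: 5.25
tcp_pos: [0.5161, -0.248, 0.1665]
tool_rot: [0.222, 0.671, -0.222, 0.672]
force: [1.2, 0.1, 0.2]
finger_gap: 0.001
```

>>> arm_command --series '[[[3, 0, 0, 0], [3, 0, 0, 0], [3, 0, 0, 0], [0, 0, 0, 0]]]'

```text
t: 5.65
tcp_pos: [0.5159, -0.2471, 0.1564]
tool_rot: [0.221, 0.672, -0.221, 0.671]
force: [-0.0, -0.7, -0.6]
finger_gap: -0.003
```

>>> arm_command --series '[[[2, 0, 0, 0], [2, 0, 0, 0], [0, 0, 0, 0]]]'

```text
t: 5.95
tcp_pos: [0.516, -0.2473, 0.1528]
tool_rot: [0.221, 0.672, -0.221, 0.671]
force: [0.5, -0.7, -0.1]
finger_gap: -0.001
```

Run:
```python
from h import *
c=cam("scene"); p,Rm=now(); print(p)
u=proj(c,p); x0,y0=int(u[0])-50,int(u[1])-45
im=snapshot("scene"); save(im,"s3.png",(x0,y0,x0+100,y0+75),8)
f=lambda P:((proj(c,P)-[x0,y0]+.5)*8).round()
for x in(0,-.02,-.04): print(x,f(p+Rm[:,0]*x))
```

```text
[ 0.51601985 -0.24733993  0.15275927]
0 [411. 367.]
-0.02 [408. 327.]
-0.04 [405. 286.]
```

View pics/s3.png

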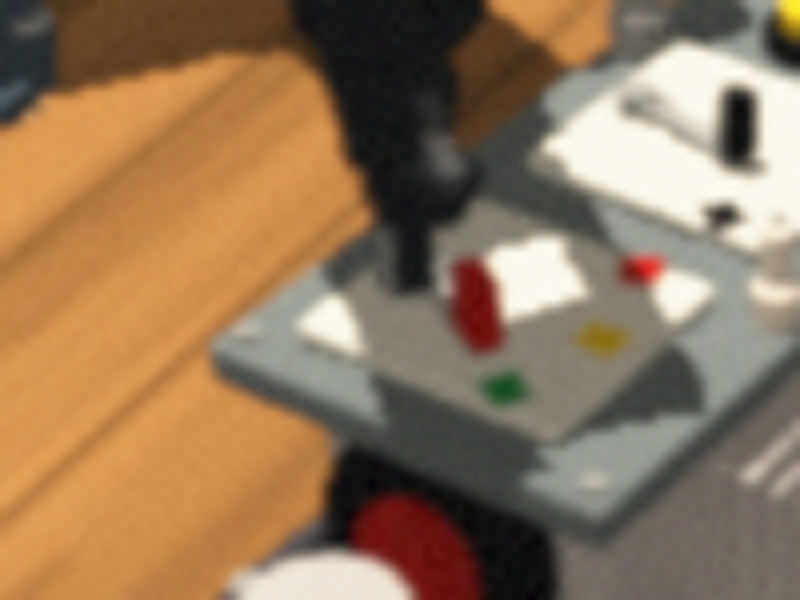

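The tips show at (410,290) in this crop, which puts them about 37 mm behind the reported TCP, at z ≈ 0.19. I'll lower 18 mm so they reach the tab, then push.

>>> arm_command --series '[[[3, 0, 0, 0], [3, 0, 0, 0], [3, 0, 0, 0], [3, 0, 0, 0], [3, 0, 0, 0], [3, 0, 0, 0], [0, 0, 0, 0]]]'

```text
t: 6.7
tcp_pos: [0.5159, -0.2473, 0.1346]
tool_rot: [0.222, 0.672, -0.221, 0.671]
force: [-0.4, 0.5, -0.3]
finger_gap: 0.002
```

Run:
```python
from h import *
p,Rm=now(); print(p); Z=np.array([0,0,p[2]-.166])
a=arc(0,.012); p,Rm=plan(p,Rm,[(a[0]+Z,a[1],6)],20)
W=[(arc(t,.012)[0]+Z,arc(t,0)[1],2) for t in np.linspace(.1,1.1,11)]
plan(p,Rm,W,20)
```

```text
[ 0.51588484 -0.24730414  0.13455106]
[[-0.0, 3.1, 0.1, 0.0], [-0.0, 3.1, 0.1, 0.0], [-0.0, 3.1, 0.1, 0.0], [-0.0, 3.1, 0.1, 0.0], [-0.0, 3.1, 0.1, 0.0], [-0.0, 3.1, 0.1, 0.0]]
[[-0.0, 3.2, 0.5, -0.05], [-0.0, 3.2, 0.6, -0.05], [-0.0, 3.2, 0.4, -0.05], [-0.0, 3.2, 0.6, -0.05], [-0.0, 3.2, 0.4, -0.05], [-0.0, 3.3, 0.7, -0.05], [-0.0, 3.2, 0.4, -0.05], [-0.0, 3.2, 0.6, -0.05], [0.0, 3.2, 0.4, -0.05], [0.0, 3.2, 0.6, -0.05]]
[[0.0, 3.2, 0.5, -0.05], [0.0, 3.2, 0.6, -0.05], [0.0, 3.2, 0.4, -0.05], [0.0, 3.2, 0.6, -0.05], [0.0, 3.2, 0.5, -0.05], [0.0, 3.3, 0.6, -0.05], [0.0, 3.2, 0.4, -0.05], [0.0, 3.2, 0.6, -0.05], [0.0, 3.2, 0.4, -0.05], [0.0, 3.2, 0.6, -0.05]]
[[0.0, 3.2, 0.5, -0.05], [0.0, 3.2, 0.6, -0.05]]
```

>>> arm_command --series '[[[0, 3, 0, 0], [0, 3, 0, 0], [0, 3, 0, 0], [0, 3, 0, 0], [0, 3, 0, 0]]]'

```text
t: 7.2
tcp_pos: [0.525, -0.2361, 0.1353]
tool_rot: [0.22, 0.672, -0.222, 0.672]
force: [-1.9, -3.3, 0.4]
finger_gap: -0.002
```

>>> arm_command --series '[[[0, 3.2, 0.5, -0.05], [0, 3.2, 0.5, -0.05], [0, 0, 0, 0]]]'

```text
t: 7.5
tcp_pos: [0.5294, -0.232, 0.1353]
tool_rot: [0.186, 0.682, -0.188, 0.682]
force: [-2.6, -4.3, 0.4]
finger_gap: 0.001
```

Contact is made, at about 5 N along the push. I'll continue the arc.

>>> arm_command --series '[[[0, 3.2, 0.5, -0.05], [0, 3.2, 0.5, -0.05], [0, 3.2, 0.5, -0.05], [0, 3.2, 0.5, -0.05], [0, 3.2, 0.5, -0.05], [0, 3.2, 0.5, -0.05], [0, 3.2, 0.5, -0.05], [0, 3.2, 0.5, -0.05]]]'

```text
t: 8.3
tcp_pos: [0.5426, -0.2078, 0.1351]
tool_rot: [0.048, 0.705, -0.048, 0.706]
force: [-1.0, -2.1, 0.4]
finger_gap: 0.003
```

>>> arm_command --series '[[[0, 3.2, 0.5, -0.05], [0, 3.2, 0.5, -0.05], [0, 3.2, 0.5, -0.05], [0, 3.2, 0.5, -0.05], [0, 3.2, 0.5, -0.05], [0, 3.2, 0.5, -0.05]]]'

```text
t: 8.9
tcp_pos: [0.5466, -0.1906, 0.1352]
tool_rot: [-0.059, 0.704, 0.057, 0.705]
force: [-0.1, -2.3, -1.4]
finger_gap: -0.003
```

Run:
```python
from h import *
c=cam("wrist"); p,Rm=now(); print(p,zang(Rm))
save(snapshot("wrist"),"w4.png",s=1.5); print(status.sense()["force"])
f=lambda P:(proj(c,P)*1.5).round()
for t in(.55,.7,.83,1,1.1):
  a=t-.55; print(t,f(world(PIV+.065*np.array([np.cos(a),np.sin(a)]),.19)),f(world(PIV+.05*np.array([np.cos(a),np.sin(a)]),.158)))
```

```text
[ 0.54664991 -0.19061811  0.13519034] 0.16432896748813786
[ 0.56648893 -0.09329576  0.45802436]
0.55 [386. 410.] [347. 354.]
0.7 [392. 384.] [350. 337.]
0.83 [393. 360.] [351. 321.]
1 [389. 327.] [348. 300.]
1.1 [384. 308.] [344. 288.]
```

View pics/w4.png

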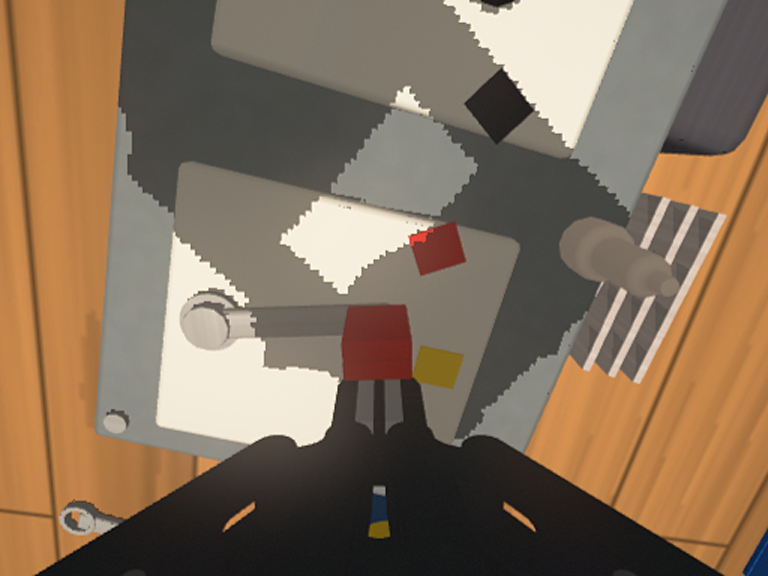

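The tab (376,345) is just past the yellow mark at about 0.83 rad, with the tips behind it. On to the stop.

>>> arm_command --series '[[[0, 3.2, 0.5, -0.05], [0, 3.2, 0.5, -0.05], [0, 3.2, 0.5, -0.05], [0, 3.2, 0.5, -0.05], [0, 3.2, 0.5, -0.05]]]'

```text
t: 9.45
tcp_pos: [0.5438, -0.1724, 0.1351]
tool_rot: [-0.145, 0.692, 0.146, 0.692]
force: [-0.4, -0.9, 0.3]
finger_gap: 0.004
```

>>> arm_command --series '[[[0, 2, 0, 0], [0, 2, 0, 0], [0, 0, 0, 0]]]'

```text
t: 9.75
tcp_pos: [0.544, -0.1725, 0.1353]
tool_rot: [-0.147, 0.691, 0.142, 0.693]
force: [1.3, -8.2, -3.5]
finger_gap: 0.0
```

The lever is at its stop: the arm did not advance and the force reached 8 N. I'll back off, lift and move toward the primer, viewing from there.

>>> arm_command --series '[[[0, -3, 0, 0], [0, -5, -1, 0], [0, -6, -1, 0], [0, -6, 0, 0], [-20, 0, 0, 0], [-30, 0, 0, 0], [-30, 0, 0, 0], [-30, 0, 0, 0], [0, 0, 0, 0]]]'

```text
t: 10.65
tcp_pos: [0.5513, -0.1904, 0.2499]
tool_rot: [-0.147, 0.689, 0.143, 0.695]
force: [-0.1, -0.5, 0.4]
finger_gap: -0.005
```

Run:
```python
from h import *
p,Rm=now(); print(p)
t=world((-.0179,.10),p[2]); plan(p,Rm,[(t,YAW,1)],30)
```

```text
[ 0.5513194  -0.1903602   0.24994649]
[[-0.2, 28.1, 9.0, 0.071], [-0.1, 28.7, 6.9, 0.071], [-0.2, 29.2, 4.9, 0.072], [-0.2, 29.4, 2.8, 0.071], [-0.1, 29.5, 0.7, 0.072], [-0.2, 29.5, -1.4, 0.071], [-0.1, 29.3, -3.5, 0.072]]
```

>>> arm_command --series '[[[0, 28, 9, 0.071], [0, 28.5, 7, 0.071], [0, 29, 5, 0.072], [0, 29.5, 3, 0.071], [0, 29.5, 0.5, 0.072], [0, 29.5, -1.5, 0.071], [0, 29.5, -3.5, 0.072], [0, 0, 0, 0]]]'

```text
t: 11.45
tcp_pos: [0.5256, 0.0201, 0.2444]
tool_rot: [0.03, 0.707, -0.029, 0.706]
force: [-0.5, -0.9, 0.1]
finger_gap: -0.0
```

Run:
```python
from h import *
c=cam("wrist"); s=cam("scene"); p,Rm=now(); print(p,zang(Rm))
w=snapshot("wrist"); sc=snapshot("scene")
P=[world((-.0179,.1455),z) for z in(.15,.16,.17)]
u=proj(s,P[0]); v=proj(s,world((0,-.07),.15)); m=((u+v)/2).astype(int); x0,y0=m[0]-70,m[1]-50
A=cv2.resize(w,None,fx=.78,fy=.78)  # 399x300
A=cv2.resize(w[40:300,120:420],(400,347))
B=cv2.resize(sc[y0:y0+121,x0:x0+140],(400,346),interpolation=cv2.INTER_CUBIC)
cv2.imwrite("pics/m1.png",np.hstack([A,B[:347] if B.shape[0]==347 else np.vstack([B,B[-1:]])])[:,:,::-1])
for q in P: print("wrist",((proj(c,q)-[120,40])*4/3).round(),"scene",((proj(s,q)-[x0,y0])*400/140+[400,0]).round())
for t in(.55,1.1):
  a=t-.55; print(t,((proj(s,world(PIV+.065*np.array([np.cos(a),np.sin(a)]),.174))-[x0,y0])*400/140+[400,0]).round())
```

```text
[0.52555959 0.0200584  0.24436221] -0.08420704353695904
wrist [185. 133.] scene [645. 103.]
wrist [185. 135.] scene [645.  96.]
wrist [186. 138.] scene [645.  89.]
0.55 [553. 191.]
1.1 [563. 174.]
```

View pics/m1.png

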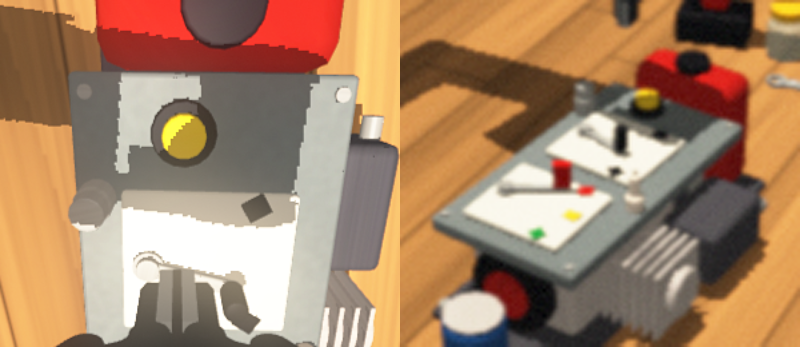

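The choke tab (562,175) is at the predicted full-choke spot (563,174). The primer (184,136) is where predicted, with its top at z ≈ 0.16. Now over to it and press.

Run:
```python
from h import *
p,Rm=now(); a=world((-.018,.143),p[2]); b=a.copy(); b[2]=.145
plan(p,Rm,[(a,YAW,1),(b,YAW,1)],20)
```

```text
[[-0.0, 13.8, 1.1, 0.001], [-0.0, 13.8, 1.0, 0.001], [-0.0, 13.8, 1.1, 0.0], [19.9, 0.0, 0.0, 0.0], [19.9, 0.0, 0.0, 0.0], [20.0, 0.0, 0.0, 0.0], [19.9, 0.0, 0.1, 0.0], [19.9, 0.0, -0.0, 0.0]]
```

>>> arm_command --series '[[[0, 14, 1, 0], [0, 14, 1, 0], [0, 13.5, 1, 0], [20, 0, 0, 0], [20, 0, 0, 0], [20, 0, 0, 0], [20, 0, 0, 0], [15, 0, 0, 0], [0, 0, 0, 0]]]'

```text
t: 12.45
tcp_pos: [0.5322, 0.0586, 0.148]
tool_rot: [0.031, 0.708, -0.03, 0.705]
force: [-0.6, 0.3, -0.3]
finger_gap: 0.0
```

>>> arm_command --series '[[[4, 0, 0, 0], [4, 0, 0, 0], [4, 0, 0, 0], [4, 0, 0, 0], [0, 0, 0, 0]]]'

```text
t: 12.95
tcp_pos: [0.5334, 0.0579, 0.1338]
tool_rot: [0.031, 0.707, -0.031, 0.706]
force: [-1.0, -0.2, -0.1]
finger_gap: 0.001
```

>>> arm_command --series '[[[2, 0, 0, 0], [2, 0, 0, 0], [0, 0, 0, 0]]]'

```text
t: 13.25
tcp_pos: [0.5336, 0.0578, 0.1299]
tool_rot: [0.031, 0.707, -0.031, 0.706]
force: [0.4, -0.2, 0.3]
finger_gap: -0.004
```

>>> arm_command --series '[[[2, 0, 0, 0], [2, 0, 0, 0], [0, 0, 0, 0]]]'

```text
t: 13.55
tcp_pos: [0.5335, 0.0579, 0.1258]
tool_rot: [0.031, 0.707, -0.031, 0.706]
force: [0.5, 0.6, 0.2]
finger_gap: -0.005
```

>>> arm_command --series '[[[2, 0, 0, 0], [2, 0, 0, 0], [0, 0, 0, 0]]]'

```text
t: 13.85
tcp_pos: [0.5338, 0.0579, 0.1221]
tool_rot: [0.031, 0.706, -0.031, 0.706]
force: [-0.5, -0.3, 3.4]
finger_gap: -0.002
```

>>> arm_command --series '[[[2, 0, 0, 0], [2, 0, 0, 0], [0, 0, 0, 0]]]'

```text
t: 14.15
tcp_pos: [0.5338, 0.0579, 0.1181]
tool_rot: [0.031, 0.706, -0.031, 0.707]
force: [-0.6, 0.6, 4.1]
finger_gap: 0.004
```

The button is moving down, about 4 N at TCP z 0.118, so contact began near 0.124. I'll continue until it bottoms.

>>> arm_command --series '[[[2, 0, 0, 0], [1, 0, 0, 0], [0, 0, 0, 0]]]'

```text
t: 14.45
tcp_pos: [0.5339, 0.0578, 0.1172]
tool_rot: [0.031, 0.706, -0.031, 0.707]
force: [-4.4, 0.6, 16.9]
finger_gap: 0.002
```

>>> arm_command --series '[[[1, 0, 0, 0], [1, 0, 0, 0], [0, 0, 0, 0]]]'

```text
t: 14.75
tcp_pos: [0.534, 0.0578, 0.1169]
tool_rot: [0.03, 0.706, -0.031, 0.707]
force: [-6.8, 0.6, 28.0]
finger_gap: 0.0
```

Run:
```python
from h import *
s=status.sense(); print(s["force"],s["ft_torque"],s["tcp_pos"])
c=cam("wrist"); save(snapshot("wrist"),"w5.png",s=1.5)
for z in(.15,.155,.165):print(z,(proj(c,world((-.0179,.1455),z))*1.5).round())
```

```text
[-6.83826434  0.63407433 28.04644537] [ 0.03058764  1.31953493 -0.02499127] [0.53404113 0.05780932 0.11694   ]
0.15 [380. 368.]
0.155 [380. 375.]
0.165 [380. 390.]
```

View pics/w5.png

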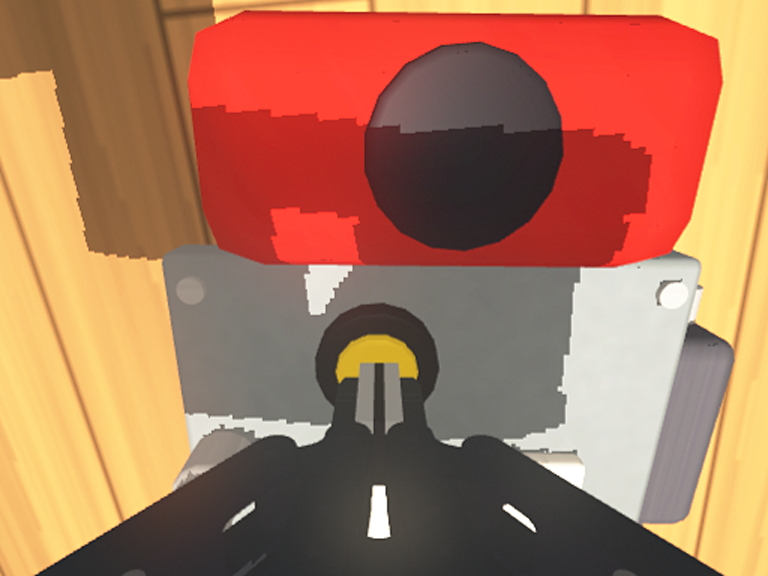

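The tips sit on the yellow button (378,360). The force acts through their centre, so this is the button at its bottom stop. Release and lift.

>>> arm_command --series '[[[-4, 0, 0, 0], [-5, 0, 0, 0], [-8, 0, 0, 0], [-15, 0, 0, 0], [-25, 0, 0, 0], [-30, 0, 0, 0], [-30, 0, 0, 0], [-30, 0, 0, 0], [0, 0, 0, 0], [0, 0, 0, 0]]]'

```text
t: 15.8
tcp_pos: [0.5337, 0.0579, 0.2601]
tool_rot: [0.031, 0.706, -0.031, 0.707]
force: [0.3, 0.6, -0.2]
finger_gap: -0.002
```

Run:
```python
from h import *
s=cam("scene"); t=cam("top"); p,Rm=now(); print(p,status.sense()["force"])
sc=snapshot("scene"); tp=snapshot("top")
m=proj(s,world((0,.04),.15)).astype(int); x0,y0=m[0]-70,m[1]-60
A=cv2.resize(sc[y0:y0+121,x0:x0+140],(400,346),interpolation=cv2.INTER_CUBIC)
B=cv2.resize(tp[50:396,60:460][:330],(400,346))
cv2.imwrite("pics/m2.png",np.hstack([A,B])[:,:,::-1])
a=.55;print((((proj(s,world(PIV+.065*np.array([np.cos(a),np.sin(a)]),.174))-[x0,y0])*400/140)).round())
for z in(.154,.162): print(z,((proj(s,world((-.0179,.1455),z))-[x0,y0])*400/140).round())
```

```text
[0.53372056 0.05787149 0.26013985] [ 0.33408596  0.61652397 -0.16600368]
[155. 202.]
0.154 [237. 129.]
0.162 [237. 123.]
```

View pics/m2.png

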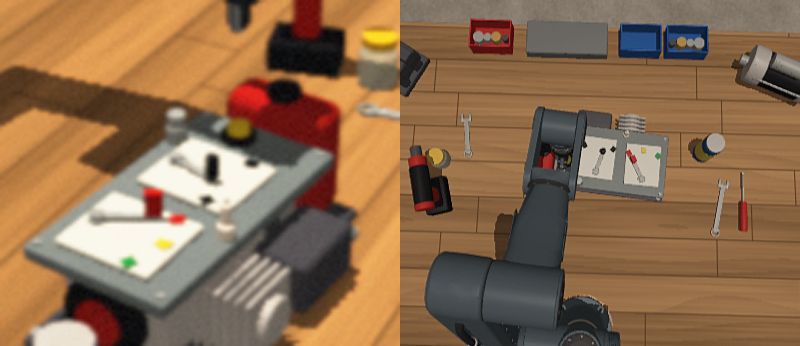

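The choke is at the red mark (153,202 against the predicted 155,202), the primer is up (239,127), and the socket, plug and throttle stand as before. Handing in.

```bash
python3 -c "
from station import ticket; print(ticket.sign_off())"
```

```text
the job is handed in; nothing more can be done
None
```

The choke lever is at its full-choke stop, and the primer was pressed to the bottom and released after that. The job was handed in at about 16 s; the sign-off gave no verdict.

- **Choke:** I pushed it with shut fingertips, on the tab's clockwise side only. At the stop the arm stopped advancing and the force rose to about 8 N. The scene camera then showed the tab within 1–2 px of the predicted full-choke position, both before and after the primer press.
- **Primer:** I felt about 3–4 N of spring force, then a hard stop at 17–28 N acting through the centre of the tips. I judged full travel from where contact began, roughly 5–9 mm above the stop, because the joint value can't be read. Afterwards the button looked up again.
- **Bystanders:** In the last picture the throttle, socket and spark plug look unmoved and the other loose items look in place. I checked these by eye only and did not measure them.
- **Disagreement with the spec:** The real fingertips sit about 37 mm behind the reported TCP. My first pass therefore went over the tab without touching it. I found this in the pictures, backed out, lowered the tool and repeated the push.

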